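# Feed a sample cartridge through the tipping in-feed

### The job

Lift the white sample cartridge out of its dock, stand it down on the bench on its base and let go, then take it again across its narrow width and set it gently, lengthwise, on the seat of the level rocker tray, between the tray's backstop and the hood, and let go. Then turn the selector knob one click clockwise, from the single pip to the two pips, so that the lock frees the tray and the cartridge's weight tips it down into the receiving bay. Leave the selector at the two pips, and do not disturb the beaker, the dropper bottle or the jar.

Things in the scene. Friction and masses are not known exactly. Their poses are not given: they have to be found in the camera images.
- cartridge_mid (a point): Centre of the loose sample cartridge: white block with a thin grey seam and three dark round septa on top, 62 mm long (its x), 38 mm wide (its y), 26 mm tall (its z, up), 80 to 170 g. Starts standing on its base in the dock, long axis along the dock's x. Alike end for end.
- dock: Fixed grey dock; origin on the bench under its centre; floor 8 mm above the bench, 56 mm long (its x). Two cheeks, 22 to 29 mm either side of the middle in y, stand 8 mm higher than the cartridge's top (42 mm above the bench) all along x and cover its long sides: in the dock it can be taken only by its two ends, which overhang by 3 mm each.
- station: Fixed in-feed on a base plate 415 x 100 x 6 mm; origin on the bench under the tray's pivot. Its +x is downhill (to the robot's left, world +y, within 0.25 rad). Along its x: round selector housing (68 mm across, 61 mm high) at -125 mm, tray from -16 to +95 mm, hood, ramp, receiving bay to 240 mm. Bench free in front of and right of it.
- hood (a point): Middle of the top of the fixed hood, a bridge over the tray: top 113 mm and underside 108 mm above the bench, 34 mm long along the station's x, 80 mm across.
- tray_seat (a point): Middle of the seat, on the rocker tray's floor, 72 mm above the bench when level; x as the station's. Channel 46 mm wide inside, lips 6 mm high. A 41 mm high backstop stands 39 mm behind (-x), the hood's edge 39 mm ahead: no room for fingers at a cartridge's ends, but its sides are open above the lips. The cartridge's centre belongs within 13 mm of here along x.
- tray (a joint): Tilt of the rocker tray, rad: 0 level, 0.42 tipped fully downhill. A counterweight holds the empty tray level and brings it back once the cartridge has slid off; the cartridge's weight on the seat outweighs it. At the selector's first and third positions a lock arm over the tray's tail keeps it level.
- selector_grip (a point): Middle of the selector's black bar grip, on its upright turning axis, 90 mm above the bench. Bar 44 mm long, 14 mm thick, 26 mm tall (77 to 103 mm up). The point turns with the knob (at joint value 0 its axes are the station's). The bar lies along the direction 240 degrees anticlockwise from the point's x; fingers close on it along 150 degrees.
- selector (a joint): Angle of the selector, rad, growing clockwise seen from above. Three sprung detents: 0 at the single pip (tray locked; starts here within 0.06), 1.047 at the two pips (tray free), 2.094 at the three pips (locked again). A click takes about 0.06 N m; let go within 0.3 rad of a detent, it settles there by itself.
- bay (a point): Middle of the receiving bay on the station: 13 mm above its floor, which is 8 mm above the bench; the bay is 52 mm wide between its sides and ends at a rubber bumper 40 mm further downhill (+x), the ramp joins it 51 mm uphill.
- beaker: Bystander: clear glass beaker, 55 mm across, 67 mm tall; origin under its centre.
- dropper: Bystander: amber dropper bottle, 32 mm across, 96 mm tall; origin under its centre.
- jar: Bystander: specimen jar with blue screw lid, 53 mm across, 65 mm tall; origin under its centre.
Things that resemble listed ones, but are neither listed nor needed, are in the scene too. Leave any yellow look-alike of the part that bears cartridge_mid alone. What is shaped like the dock but purple is not meant.

How it is judged:
On the way, in this order (a step that is already met when the one before it is completed fails the run):
1. the cartridge stands on its base on the bench, clear of the dock, released and still (height (world z) of cartridge_mid below 0.017 m and angle between cartridge_mid's own z axis and vertical below 0.1 rad and horizontal distance between cartridge_mid and dock above 0.055 m and contact force between cartridge and the fingers below 0.1 N and linear speed of cartridge below 0.02 m/s), for 0.2 s.
2. the cartridge lies lengthwise on the seat of the level, locked tray, released and still (x of cartridge_mid in the frame of tray_seat between -0.013 and 0.013 m and z of cartridge_mid in the frame of tray_seat between 0.01 and 0.016 m and angle between the x axis of cartridge_mid and the x axis of tray_seat, either way round below 0.2 rad and value of joint tray below 0.04 rad and value of joint selector below 0.2 rad and contact force between cartridge and the fingers below 0.1 N and linear speed of cartridge below 0.02 m/s), for 0.3 s.
3. the selector is turned and the tray, freed, tips downhill by the cartridge's weight, untouched by the arm (value of joint tray above 0.25 rad and value of joint selector above 0.2 rad and contact force between tray and cartridge above 0.02 N and contact force between tray and the arm below 0.1 N and contact force between each of tray, cartridge and the fingers below 0.1 N).
At the end, for the whole second after the job is handed in: The cartridge lies still in the receiving bay (centre no more than 45 mm uphill or 30 mm downhill of the bay's middle, within 20 mm sideways), the selector rests at the two pips (1.05 rad, within 0.2) and the empty tray has swung back level (below 0.08 rad) (x of cartridge_mid in the frame of bay between -0.045 and 0.03 m and y of cartridge_mid in the frame of bay between -0.02 and 0.02 m and z of cartridge_mid in the frame of bay below 0.016 m and linear speed of cartridge below 0.02 m/s and value of joint selector between 0.85 and 1.25 rad and value of joint tray below 0.08 rad); the robot touches nothing.
It fails at once if a bystander is moved by more than 30 mm or tipped (distance of any of beaker, dropper, jar from where it was at the start of the episode above 0.03 m or angle between any of beaker, dropper, jar's own z axis and vertical above 0.5 rad).
It fails at once if the cartridge is dropped onto the level tray (falls faster than 0.45 m/s) instead of being set down (contact force between cartridge and the fingers below 0.1 N and linear speed of cartridge above 0.45 m/s and value of joint tray below 0.03 rad and height (world z) of cartridge_mid above 0.08 m).
It also fails if it takes over 72 s, if anything falls off the work surface, if the arm or the gripper's body presses on something with over 40 N, if the wrist force passes 120 N, or if a joint passes its speed limit or range.

### The arm

A 6-joint arm with a two-finger parallel gripper is mounted at the origin on a cart in front of the work surface, level with it; the furniture and walls round the work are solid. World frame = base frame: x ahead of the robot, y to its left, z up, the work surface at z = 0. Lengths are in m, angles in rad, forces in N, time in s.
With the tool pointing down it reaches from about 0.325 to 0.85 m from the base axis. Payload 15.5 kg.
Tool frame: the origin (TCP) lies at the very end of the fingers, on their centre line; the grasp point (between the pads) lies 19 mm behind it; z points along the fingers, y is the direction in which the jaws open and shut (so a half turn about z gives the same grasp; the last joint's range is limited). The gripper opens to 91 mm and grips with 3 to 60 N. Pads are 32 mm wide; open, the fingers measure 118 mm over their backs; the gripper's body (76 mm by 178 mm) begins 60 mm behind the grasp point.
Start: joints at [-1.409, 0.494, 1.345, -0, 1.302, -0.096], TCP at [0.159, -0.604, 0.214] pointing down, gripper open.
Joint ranges: [-2.91, 2.91], [-0.82, 2.16], [0.22, 2.67], [-1.22, 4.37], [0.12, 2.79], [-3.08, 3.08]. Speed limits (rad/s): [1.89, 1.89, 2.57, 3.01, 3.01, 3.01].

### API

Orientations are given as a unit quaternion [x, y, z, w].
In Python, from cell import env gives the robot as it stands.
- The arm moves only by the tool move_arm, never from a script. Its arguments are lists of equal length, an entry for each row: "translation": the shift along the tool's x, y, z in m, a list of three; "dr": the turn, a rotation vector about the tool's x, y, z in degrees, a list of three. In form: {"translation": [[x, y, z], ...], "dr": [[wx, wy, wz], ...]}. A call has 1 to 8 rows; each row is the pose to reach, as a shift and turn from the pose commanded when the call began, along the tool's axes at that moment; what a row does not reach only later rows make up. A row lasts 1/10 s, in which the tool goes at most 50 mm and 8.59 degrees, less where a joint would pass 70% of its speed; a pose out of reach is approached as far as the arm can. A call with a gripper value outside its range is refused whole. "jaw" is the closure, from 0 (fully open) to 1 (shut), set as the call begins (left out, the last holds). The fingers move at their own pace and stop on an object; "newtons" is the grip in N (left out, the last holds). Time passes only in rows, so rows that repeat a pose let the fingers close. It gives the time, the measured TCP pose, the force and the opening at its end, in the units of the state.
- env.read_state(): the state, without advancing time (a new reading comes with each control period).
- env.camera(name): name is "scene" or "top"; returns a dict with "frame" (384x512x3 uint8, red, green, blue), "K" (3x3 intrinsics, pixels), "k1" (the pictures are not rectified: a ray, as slopes to the right and down, at radius r is drawn at 1 + k1 r^2 times it, then the intrinsics apply), "R" (3x3) and "t" (3): a world point X has camera coordinates R X + t. Camera axes: x right, y down, z forward; pixel columns grow to the right and rows downward; lengths in m; the calibration is good to about 2 mm. A picture is of the moment at which its call begins. There is no depth.
- env.sign_off(): hands the job in, once; it reports no verdict.
The state is a dict: "time_s": time; "q": joint angles; "joint_velocities": joint speeds; "joint_efforts": joint torques, N m; "ee_pos": TCP position; "orientation": TCP orientation; "contact_force": force on the tool from outside, world axes, zero at the start; "moment": the same for the moment, N m; "width": opening from 0.0 (shut) to 1.0 (fully open).
Only numpy, scipy, OpenCV 4.12 (cv2) and the standard library are available. Lean on these libraries where they do the work, as an engineer would, in place of code of your own. Each camera call takes 0.05 s, during which the arm holds its last target.

## Working session

There is one attempt and no reset: what is moved stays moved. The work goes in short steps, Python scripts to look and compute and a tool call to move; the robot and the scene stay as the last step left them, time stands still between calls to the robot, and variables do not carry over. Pictures are saved under pics/ and viewed, and the job is handed in when it is done.

Besides the shell and the picture viewer there is one more tool, called as name(argument=value, ...) on one line, values as JSON. move_arm: Moves the arm, as the interface text tells. Its arguments: {"type":"object","properties":{"translation":{"type":"array"},"dr":{"type":"array"},"jaw":{"type":"number"},"newtons":{"type":"number"}},"required":["translation","dr"]}

```bash
mkdir -p pics; ls; python3 - <<'E'
from cell import env
import cv2,numpy as np,pickle
s=env.read_state();print(s)
d={}
for n in("scene","top"):
    c=env.camera(n);d[n]=c
    cv2.imwrite(f"pics/{n}0.png",c["frame"][:,:,::-1]);print(n,c["K"],c["k1"],c["R"],c["t"])
pickle.dump(d,open("cam0.pkl","wb"))
E
```

```text
pics
{'time_s': 0.0, 'q': array([-1.40849800e+00,  4.94172701e-01,  1.34613181e+00, -3.24314642e-05,
        1.30248046e+00, -9.55226024e-02]), 'joint_velocities': array([ 0.00119157, -0.00210103,  0.00086253, -0.0004931 , -0.0009708 ,
       -0.00048305]), 'joint_efforts': array([-5.52486992e-03, -8.78828073e+01, -3.81858802e+01,  7.01246853e-02,
        5.33193187e-02,  2.04739086e-05]), 'ee_pos': array([ 0.15927665, -0.60397615,  0.21334455]), 'orientation': array([ 9.91701816e-01,  1.28557972e-01, -3.55251017e-05, -5.95307631e-04]), 'contact_force': array([-0.65791819,  0.68485586, -0.01943377]), 'moment': array([-0.00934164, -0.0467798 ,  0.0290393 ]), 'width': 0.9976651828347922}
scene [[479.40189069   0.         263.86557036]
 [  0.         479.40189069 188.714885  ]
 [  0.           0.           1.        ]] -0.19506713896325842 [[-0.5588921  -0.82909205 -0.0156845 ]
 [-0.53870984  0.37739454 -0.75323639]
 [ 0.63042155 -0.41252847 -0.65756287]] [0.25987439 0.3668106  0.90356394]
top [[477.24921827   0.         256.36711328]
 [  0.         477.24921827 189.99555397]
 [  0.           0.           1.        ]] -0.06300051490923736 [[ 0.0164055  -0.99966041  0.02024654]
 [-0.99453376 -0.01840303 -0.102781  ]
 [ 0.10311869 -0.0184497  -0.99449794]] [-0.0717878   0.5230146   1.37505381]
```

View pics/scene0.png

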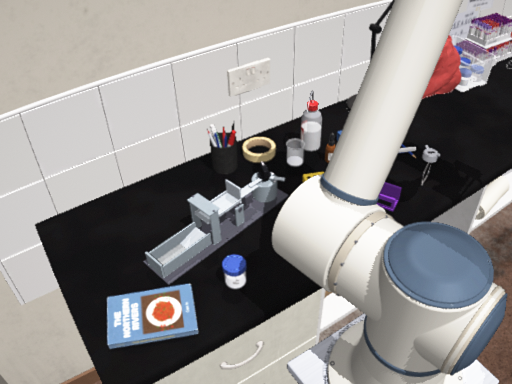

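View pics/top0.png

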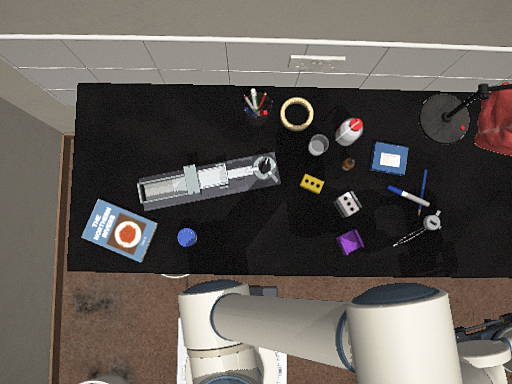

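The top view shows the white block at about (347,203), the yellow look-alike at (312,184) and the purple empty dock look-alike at (349,241). The station runs from (138,190) to (280,168), with the selector at (264,167). The bystanders are the beaker (318,145), dropper (348,163) and jar (187,237). The white bottle, tape and pens are clutter. By the description I choose the white block at (347,203), and I'll check it in a close crop.

```bash
python3 - <<'E'
import cv2,pickle,numpy as np
d=pickle.load(open("cam0.pkl","rb"))
f=d["top"]["frame"][:,:,::-1]
def crop(x0,y0,x1,y1,s,n):
    cv2.imwrite(n,cv2.resize(f[y0:y1,x0:x1],None,fx=s,fy=s,interpolation=cv2.INTER_CUBIC))
crop(295,125,375,225,6,"pics/c_dock.png")
crop(130,140,290,215,5,"pics/c_station.png")
E
cat > h.py <<'E'
import numpy as np,cv2
from scipy.spatial.transform import Rotation as Ro
def dist(c): return np.array([c["k1"],0,0,0,0.])
def proj(c,X):
    X=np.atleast_2d(np.asarray(X,float)); rv=cv2.Rodrigues(c["R"])[0]
    return cv2.projectPoints(X,rv,c["t"],c["K"],dist(c))[0][:,0]
def ray(c,uv,z):
    uv=np.atleast_2d(np.asarray(uv,float)).reshape(-1,1,2)
    n=cv2.undistortPoints(uv,c["K"],dist(c))[:,0]
    R=c["R"];C=-R.T@c["t"]
    D=np.c_[n,np.ones(len(n))]@R
    return C+D*((np.broadcast_to(z,len(n))-C[2])/D[:,2])[:,None]
E
```

```text
(no output)
```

View pics/c_dock.png

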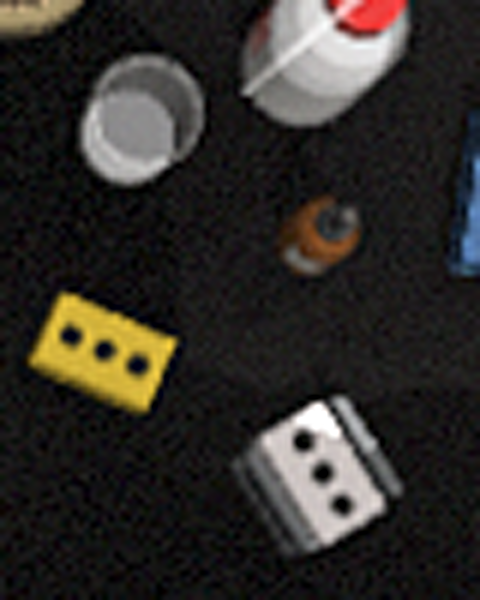

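View pics/c_station.png

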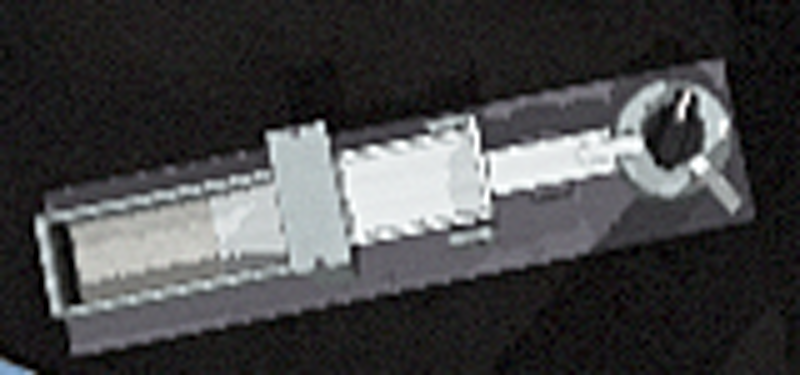

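```bash
python3 - <<'E'
import pickle,numpy as np
from h import *
c=pickle.load(open("cam0.pkl","rb"))["top"]
np.set_printoptions(precision=4,suppress=True)
P=lambda pts,s,o:(np.array(pts,float)+.5)/s-.5+np.array(o)
D=lambda p,z:ray(c,P(p,6,(295,125)),z)
S=lambda p,z:ray(c,P(p,5,(130,140)),z)
s=D([(303,441),(323,472),(343,505)],.034);print("septa",s)
v=s[2]-s[0];print("cart ang",np.arctan2(v[1],v[0]),np.linalg.norm(v))
k=D([(262,437),(325,400),(388,507),(305,552)],.034);print(k,k.mean(0),np.linalg.norm(np.diff(k,axis=0),axis=1))
k=D([(338,396),(350,396),(403,490),(390,497)],.042);print("Rcheek",k)
k=D([(232,462),(245,460),(300,552),(285,555)],.042);print("Lcheek",k)
b=S([(725,60),(752,215),(72,355)],.006);print("base",b)
u=b[2]-b[1];print(np.arctan2(u[1],u[0]),np.linalg.norm(u),np.linalg.norm(b[1]-b[0]))
h=S([(266,130),(326,120),(352,262),(292,272)],.113);print("hood",h,h.mean(0),np.linalg.norm(np.diff(h,axis=0),axis=1))
e=h[0]-h[1]+h[3]-h[2];print(np.arctan2(e[1],e[0]));e=h[1]-h[2];print(np.arctan2(-e[0],e[1])) 
e=h[0]+h[1]-h[2]-h[3];print("across dir",e,np.arctan2(e[1],e[0])) 
print("housing",S([(672,138)],.061))
print("bystander beaker",ray(c,[(318,145)],.03),"dropper",ray(c,[(348,163)],.05),"jar",ray(c,[(187,237)],.06), "yellow",ray(c,[(312,184)],.02),"purple",ray(c,[(349,241)],.02),'bottle',ray(c,[(349,131)],.1))
E
```

```text
septa [[ 0.5045 -0.3236  0.034 ]
 [ 0.4894 -0.3334  0.034 ]
 [ 0.4734 -0.3433  0.034 ]]
cart ang -2.577429611088735 0.03675804314590159
[[ 0.5061 -0.3034  0.034 ]
 [ 0.5249 -0.3345  0.034 ]
 [ 0.4728 -0.3655  0.034 ]
 [ 0.4501 -0.3245  0.034 ]] [ 0.4885 -0.332   0.034 ] [0.0364 0.0606 0.0469]
Rcheek [[ 0.5261 -0.3392  0.042 ]
 [ 0.5262 -0.3451  0.042 ]
 [ 0.4807 -0.371   0.042 ]
 [ 0.4771 -0.3646  0.042 ]]
Lcheek [[ 0.4929 -0.2872  0.042 ]
 [ 0.494  -0.2935  0.042 ]
 [ 0.4497 -0.3204  0.042 ]
 [ 0.4481 -0.3131  0.042 ]]
base [[ 0.6438 -0.1161  0.006 ]
 [ 0.55   -0.1334  0.006 ]
 [ 0.4588  0.2695  0.006 ]]
1.7934186123853975 0.41310238492925827 0.09536195879983514
hood [[0.5795 0.1438 0.113 ]
 [0.5857 0.1108 0.113 ]
 [0.5069 0.0941 0.113 ]
 [0.5008 0.1269 0.113 ]] [0.5432 0.1189 0.113 ] [0.0336 0.0805 0.0334]
1.7561641041383682
-1.362063810938323
across dir [0.1575 0.0336 0.    ] 0.2100472672634217
housing [[ 0.5872 -0.083   0.061 ]]
bystander beaker [[ 0.6619 -0.2438  0.03  ]] dropper [[ 0.6063 -0.3293  0.05  ]] jar [[0.383  0.1327 0.06  ]] yellow [[ 0.5459 -0.2277  0.02  ]] purple [[ 0.3791 -0.338   0.02  ]] bottle [[ 0.6902 -0.322   0.1   ]]
```

```bash
python3 - <<'E'
import cv2,pickle
d=pickle.load(open("cam0.pkl","rb"))
f=d["top"]["frame"][150:190,245:290,::-1]
cv2.imwrite("pics/c_sel.png",cv2.resize(f,None,fx=12,fy=12,interpolation=cv2.INTER_CUBIC))
f=d["scene"]["frame"][155:280,140:300,::-1]
cv2.imwrite("pics/c_st_s.png",cv2.resize(f,None,fx=4.5,fy=4.5,interpolation=cv2.INTER_CUBIC))
E
```

```text
(no output)
```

View pics/c_sel.png

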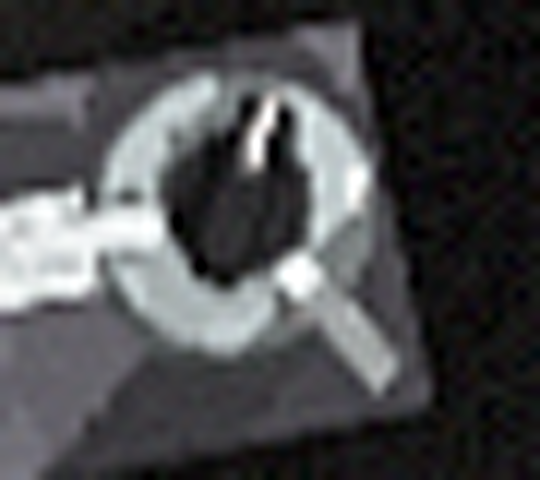

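View pics/c_st_s.png

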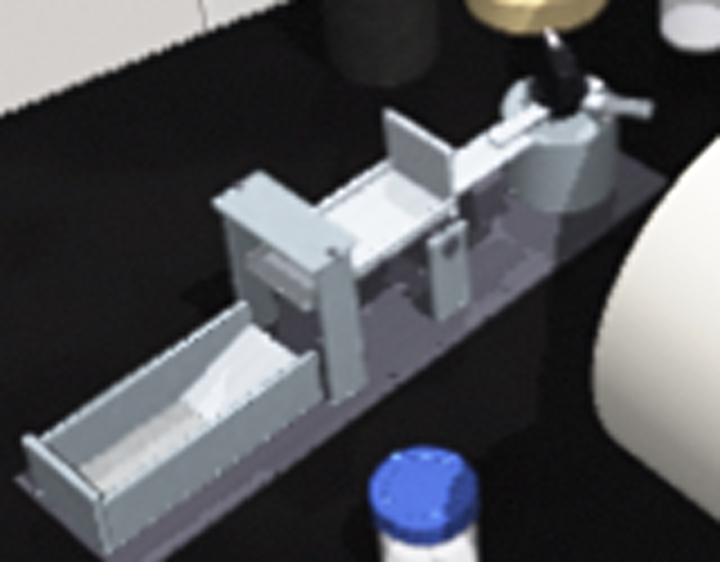

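```bash
cat > go.py <<'E'
# usage: go.py x y z psi_rad  (psi = world angle of tool x, tool down) -> shift in tool frame & dr
import sys,numpy as np
from scipy.spatial.transform import Rotation as Ro
from cell import env
np.set_printoptions(precision=4,suppress=True)
s=env.read_state();R=Ro.from_quat(s["orientation"]);p=np.array(s["ee_pos"])
print("t",s["time_s"],"p",p,"psi",np.arctan2(*R.as_matrix()[1::-1,0]),"tilt",R.as_matrix()[:2,2],"F",s["contact_force"],"w",s["width"],"q",s["q"])
x,y,z,ps=map(float,sys.argv[1:5])
T=Ro.from_euler('z',ps)*Ro.from_euler('x',np.pi)
print("translation",R.inv().apply(np.array([x,y,z])-p),"dr",np.degrees((R.inv()*T).as_rotvec()))
E
python3 go.py .4885 -.3325 .15 2.135
```

```text
t 0.1 p [ 0.1593 -0.604   0.2134] psi 0.257800162368518 tilt [-0.0002  0.001 ] F [-0.6532  0.0103 -0.6949] w 1.0013499611943217 q [-1.4085  0.4941  1.346  -0.      1.3025 -0.0955]
translation [ 0.3875 -0.1785  0.0636] dr [  -0.0361   -0.0606 -107.5556]
```

move_arm(translation=[[0.05, -0.02, -0.03], [0.1, -0.045, -0.03], [0.15, -0.07, -0.03], [0.2, -0.09, -0.02], [0.25, -0.115, 0], [0.3, -0.14, 0.02], [0.34, -0.155, 0.03], [0.3875, -0.1785, 0.04]], dr=[[0, 0, -8], [0, 0, -16], [0, 0, -24], [0, 0, -32], [0, 0, -40], [0, 0, -48], [0, 0, -56], [0, 0, -64]], jaw=0, newtons=20)

```text
time_s: 0.9
ee_pos: [0.458, -0.3577, 0.1824]
orientation: [0.771, 0.637, -0.0, -0.0]
contact_force: [0.3, 0.1, 0.5]
width: 1.002
```

```bash
python3 go.py .4885 -.3325 .11 2.135
```

```text
t 0.9 p [ 0.458  -0.3577  0.1824] psi 1.380418815834724 tilt [-0.0006  0.0005] F [0.3288 0.1132 0.4615] w 1.0023513077707251 q [-0.7659  0.4648  1.4956 -0.      1.182  -0.5755]
translation [0.0305 0.0253 0.0724] dr [ -0.0269  -0.0371 -43.2343]
```

move_arm(translation=[[0, 0, 0], [0, 0, 0], [0, 0, 0], [0, 0, 0], [0, 0, 0], [0, 0, 0], [0, 0, 0]], dr=[[0, 0, -8], [0, 0, -16], [0, 0, -24], [0, 0, -32], [0, 0, -40], [0, 0, -43.5], [0, 0, -43.5]])

```text
time_s: 1.6
ee_pos: [0.4568, -0.3592, 0.183]
orientation: [0.482, 0.876, 0.0, -0.0]
contact_force: [0.8, -0.5, 0.1]
width: 1.002
```

```bash
python3 go.py .4885 -.3325 .065 2.135; python3 - <<'E'
from cell import env
import cv2,pickle
d={n:env.camera(n) for n in("top","scene")};pickle.dump(d,open("cam1.pkl","wb"))
f=d["top"]["frame"][140:270,280:440,::-1]
cv2.imwrite("pics/t1.png",cv2.resize(f,None,fx=5,fy=5,interpolation=cv2.INTER_CUBIC)[:600])
cv2.imwrite("pics/s1.png",d["scene"]["frame"][:,:,::-1])
E
```

```text
t 1.6 p [ 0.4568 -0.3592  0.183 ] psi 2.135138411385797 tilt [-0.0004  0.0004] F [ 0.7691 -0.4559  0.1283] w 1.0016540258716613 q [-0.7692  0.464   1.495   0.      1.1832 -1.3335]
translation [0.0056 0.0411 0.118 ] dr [-0.0076 -0.0317  0.0079]
```

View pics/t1.png

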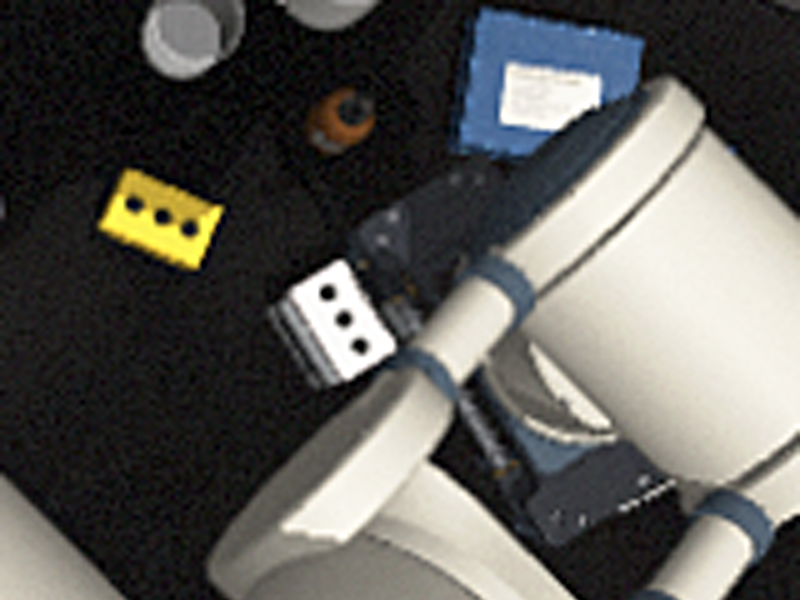

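View pics/s1.png

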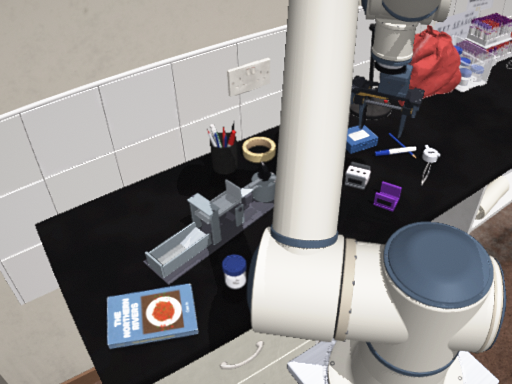

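The overhead crop shows the white cartridge still in the dock, with its septa at crop (327,292), (344,319) and (361,346). The gripper is above it and to the right. The scene view shows it at (358,176), with the purple dock at (388,196). I'll refine the position from both views.

```bash
python3 - <<'E'
import cv2,pickle
from h import *
d=pickle.load(open("cam1.pkl","rb"))
f=d["scene"]["frame"][155:195,335:380,::-1]
cv2.imwrite("pics/s1c.png",cv2.resize(f,None,fx=12,fy=12,interpolation=cv2.INTER_CUBIC))
c=d["top"];P=(np.array([(327,292),(344,319),(361,346)])+.5)/5-.5+[280,140]
s=ray(c,P,.034);print(s,s.mean(0));print(proj(d["scene"],s))
E
```

```text
[[ 0.50470976 -0.32336592  0.034     ]
 [ 0.48897351 -0.33339529  0.034     ]
 [ 0.47326201 -0.34341462  0.034     ]] [ 0.48898176 -0.33339194  0.034     ]
[[351.5120664  169.87980088]
 [357.940571   171.49798802]
 [364.39577147 173.12508947]]
```

View pics/s1c.png

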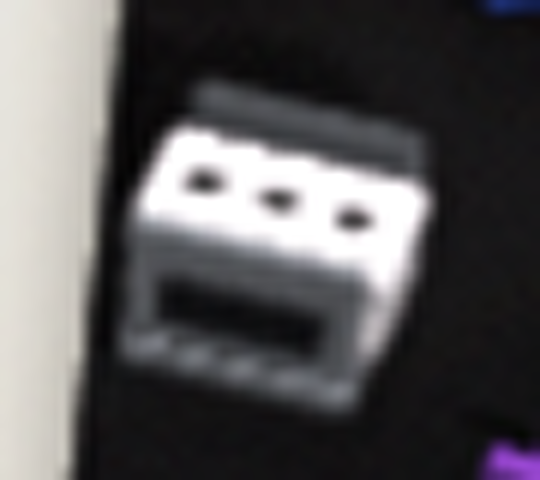

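```bash
python3 go.py .489 -.3333 .065 2.137
```

```text
t 1.7 p [ 0.4568 -0.3593  0.1831] psi 2.131789422423579 tilt [-0.0002  0.0002] F [-0.3684  0.1628 -0.8615] w 0.9959206812466715 q [-0.7692  0.4639  1.4949  0.      1.1832 -1.3302]
translation [0.0049 0.0411 0.1181] dr [-0.0032 -0.0187 -0.2985]
```

move_arm(translation=[[0.003, 0.025, 0.03], [0.005, 0.041, 0.06], [0.005, 0.041, 0.09], [0.005, 0.041, 0.118], [0.005, 0.041, 0.118], [0.005, 0.041, 0.118]], dr=[[0, 0, -0.3], [0, 0, -0.3], [0, 0, -0.3], [0, 0, -0.3], [0, 0, -0.3], [0, 0, -0.3]])

```text
time_s: 2.3
ee_pos: [0.4889, -0.3333, 0.0656]
orientation: [0.481, 0.877, 0.0, -0.0]
contact_force: [0.9, -0.8, -0.4]
width: 1.001
```

```bash
python3 go.py .489 -.3333 .010 2.137; python3 - <<'E'
from cell import env
import cv2,pickle
d={n:env.camera(n) for n in("top","scene")};pickle.dump(d,open("cam2.pkl","wb"))
a=cv2.resize(d["top"]["frame"][170:240,300:400,::-1],None,fx=4,fy=4,interpolation=cv2.INTER_CUBIC)
b=cv2.resize(d["scene"]["frame"][140:210,320:420,::-1],None,fx=4,fy=4,interpolation=cv2.INTER_CUBIC)
cv2.imwrite("pics/d2.png",cv2.hconcat([a,b]))
E
```

```text
t 2.3 p [ 0.4889 -0.3333  0.0656] psi 2.138127771259082 tilt [-0.0005  0.0004] F [ 0.9242 -0.8163 -0.3854] w 1.0009657553689948 q [-0.6993  0.6243  1.5799 -0.      0.9381 -1.2666]
translation [-0.0001  0.0001  0.0556] dr [-0.0119 -0.0354  0.0646]
```

View pics/d2.png

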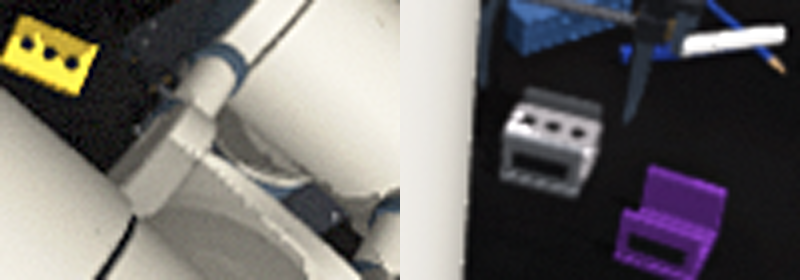

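In the scene view the cartridge is still seated at crop (550,130), with the fingers above and spread along its long axis. Descending now.

move_arm(translation=[[0, 0, 0.02], [0, 0, 0.035], [0, 0, 0.045], [0, 0, 0.0555], [0, 0, 0.0555], [0, 0, 0.0555]], dr=[[0, 0, 0], [0, 0, 0], [0, 0, 0], [0, 0, 0], [0, 0, 0], [0, 0, 0]])

```text
time_s: 3.0
ee_pos: [0.4891, -0.3334, 0.0102]
orientation: [0.48, 0.877, -0.0, 0.0]
contact_force: [0.4, 0.7, 0.5]
width: 1.001
```

move_arm(translation=[[0, 0, 0], [0, 0, 0], [0, 0, 0], [0, 0, 0], [0, 0, 0], [0, 0, 0], [0, 0, 0]], dr=[[0, 0, 0], [0, 0, 0], [0, 0, 0], [0, 0, 0], [0, 0, 0], [0, 0, 0], [0, 0, 0]], jaw=1, newtons=20)

```text
time_s: 3.7
ee_pos: [0.489, -0.3333, 0.01]
orientation: [0.48, 0.877, -0.0, 0.0]
contact_force: [-0.3, 1.2, 6.0]
width: 0.68
```

move_arm(translation=[[0, 0, -0.01], [0, 0, -0.025], [0, 0, -0.045], [0, 0, -0.07], [0, 0, -0.09], [0, 0, -0.1], [0, 0, -0.1]], dr=[[0, 0, 0], [0, 0, 0], [0, 0, 0], [0, 0, 0], [0, 0, 0], [0, 0, 0], [0, 0, 0]])

```text
time_s: 4.4
ee_pos: [0.4894, -0.3337, 0.1111]
orientation: [0.48, 0.877, -0.0, 0.001]
contact_force: [-0.4, -0.5, -1.5]
width: 0.678
```

```bash
python3 go.py .43 -.12 .06 2.137; python3 - <<'E'
from cell import env
import cv2,pickle
d={n:env.camera(n) for n in("scene",)}
b=cv2.resize(d["scene"]["frame"][110:220,300:440,::-1],None,fx=5,fy=5,interpolation=cv2.INTER_CUBIC)
cv2.imwrite("pics/d3.png",b)
E
```

```text
t 4.4 p [ 0.4894 -0.3337  0.1111] psi 2.139314174090549 tilt [ 0.0017 -0.0015] F [-0.3865 -0.5073 -1.5353] w 0.6784082225614574 q [-0.6992  0.5625  1.5443 -0.      1.0325 -1.2677]
translation [0.2122 0.0649 0.0507] dr [0.0365 0.1235 0.1326]
```

View pics/d3.png

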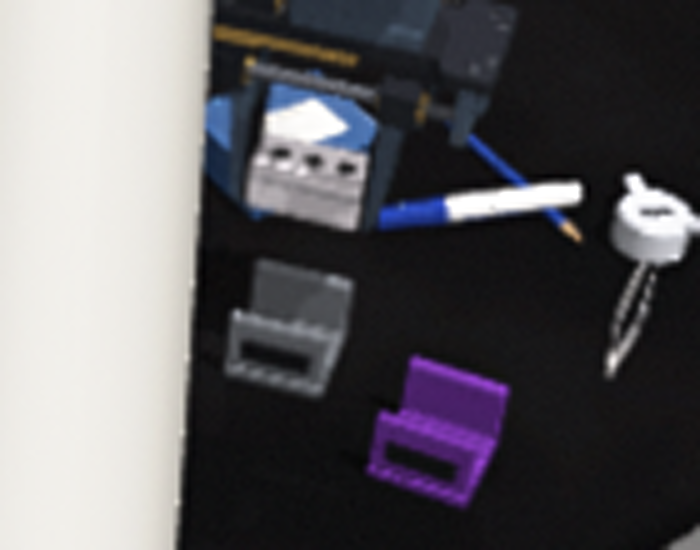

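The cartridge is lifted level between the fingers at crop (310,170), and the grey dock is empty. Carrying it to free bench at about (0.43, -0.12).

move_arm(translation=[[0.027, 0.008, -0.01], [0.057, 0.017, -0.01], [0.087, 0.027, -0.01], [0.117, 0.036, -0.01], [0.147, 0.045, 0], [0.177, 0.054, 0.02], [0.212, 0.065, 0.04], [0.212, 0.065, 0.05]], dr=[[0, 0, 0], [0, 0, 0], [0, 0, 0], [0, 0, 0], [0, 0, 0], [0, 0, 0], [0, 0, 0], [0, 0, 0]])

```text
time_s: 5.25
ee_pos: [0.4258, -0.1156, 0.0577]
orientation: [0.48, 0.878, -0.0, -0.003]
contact_force: [-0.0, -1.1, -0.3]
width: 0.678
```

```bash
python3 go.py .43 -.12 .0025 2.137
```

```text
t 5.25 p [ 0.4258 -0.1156  0.0577] psi 2.141360497414243 tilt [-0.0057  0.0028] F [-0.011  -1.1142 -0.277 ] w 0.6783466757268346 q [-0.4008  0.4966  1.9514  0.0005  0.6999 -0.9718]
translation [-0.0062  0.0013  0.0552] dr [-0.1894 -0.3088  0.2503]
```

move_arm(translation=[[0, 0, 0], [0, 0, 0.015], [0, 0, 0.03], [0, 0, 0.04], [0, 0, 0.047], [0, 0, 0.052], [0, 0, 0.052]], dr=[[0, 0, 0], [0, 0, 0], [0, 0, 0], [0, 0, 0], [0, 0, 0], [0, 0, 0], [0, 0, 0]])

```text
time_s: 5.95
ee_pos: [0.4295, -0.1197, 0.0075]
orientation: [0.481, 0.877, -0.0, -0.0]
contact_force: [0.0, 0.1, -1.3]
width: 0.679
```

```bash
python3 go.py .43 -.12 .0025 2.137
```

```text
t 5.95 p [ 0.4295 -0.1197  0.0075] psi 2.1390365154019424 tilt [-0.0005  0.0002] F [ 0.0462  0.1472 -1.3487] w 0.678967332195738 q [-0.4059  0.602   1.9802 -0.      0.5599 -0.9742]
translation [-0.0005  0.0003  0.005 ] dr [-0.0165 -0.0239  0.1167]
```

move_arm(translation=[[0, 0, 0.002], [0, 0, 0.004], [0, 0, 0.0055], [0, 0, 0.0055], [0, 0, 0.0055]], dr=[[0, 0, 0], [0, 0, 0], [0, 0, 0], [0, 0, 0], [0, 0, 0]])

```text
time_s: 6.45
ee_pos: [0.4296, -0.1196, 0.0024]
orientation: [0.48, 0.877, 0.0, 0.0]
contact_force: [-0.1, -0.1, -1.1]
width: 0.678
```

move_arm(translation=[[0, 0, 0.0005], [0, 0, 0.001], [0, 0, 0.001]], dr=[[0, 0, 0], [0, 0, 0], [0, 0, 0]])

```text
time_s: 6.75
ee_pos: [0.4296, -0.1196, 0.0019]
orientation: [0.48, 0.877, 0.0, 0.0]
contact_force: [-2.8, 0.3, 18.7]
width: 0.677
```

move_arm(translation=[[0, 0, -0.001], [0, 0, -0.001], [0, 0, -0.001], [0, 0, -0.001], [0, 0, -0.001], [0, 0, -0.001]], dr=[[0, 0, 0], [0, 0, 0], [0, 0, 0], [0, 0, 0], [0, 0, 0], [0, 0, 0]], jaw=0)

```text
time_s: 7.35
ee_pos: [0.4295, -0.1196, 0.0022]
orientation: [0.48, 0.877, -0.0, -0.0]
contact_force: [-0.2, -0.4, -0.1]
width: 1.002
```

move_arm(translation=[[0, 0, -0.01], [0, 0, -0.03], [0, 0, -0.06], [0, 0, -0.08], [0, 0, -0.08], [0, 0, -0.08]], dr=[[0, 0, 0], [0, 0, 0], [0, 0, 0], [0, 0, 8], [0, 0, 16], [0, 0, 24]])

```text
time_s: 7.95
ee_pos: [0.43, -0.1198, 0.0837]
orientation: [0.654, 0.756, 0.0, 0.001]
contact_force: [1.1, -0.8, 0.5]
width: 1.003
```

```bash
python3 go.py .4296 -.1196 .08 .567; python3 - <<'E'
from cell import env
import cv2,pickle
d={n:env.camera(n) for n in("top","scene",)};pickle.dump(d,open("cam3.pkl","wb"))
cv2.imwrite("pics/t4.png",cv2.resize(d["top"]["frame"][140:290,180:380,::-1],None,fx=4,fy=4,interpolation=cv2.INTER_CUBIC))
cv2.imwrite("pics/s4.png",d["scene"]["frame"][:,:,::-1])
E
```

```text
t 7.95 p [ 0.43   -0.1198  0.0837] psi 1.7147741278674782 tilt [ 0.0018 -0.0008] F [ 1.1285 -0.8434  0.4831] w 1.0025153984197208 q [-0.4055  0.4483  1.9234 -0.      0.7679 -0.5495]
translation [ 0.0002 -0.0003  0.0037] dr [ 0.1226 -0.0011 65.7626]
```

View pics/t4.png

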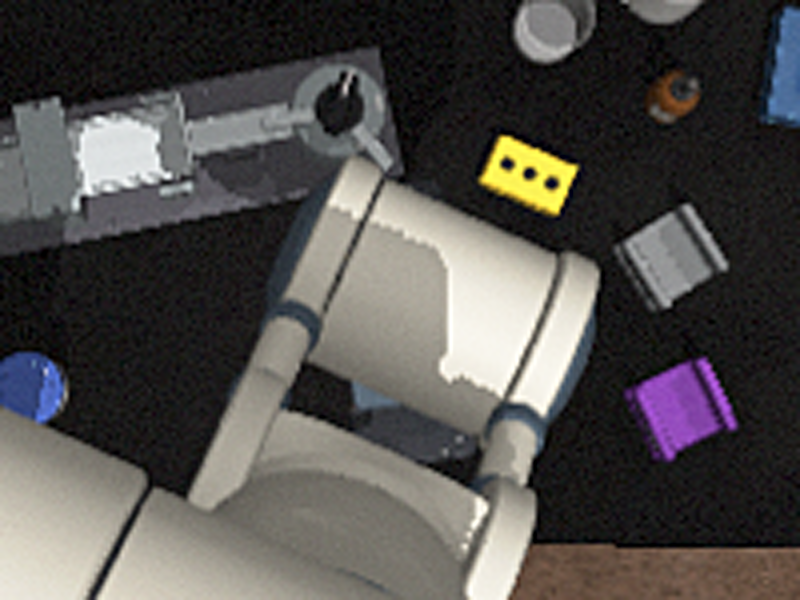

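View pics/s4.png

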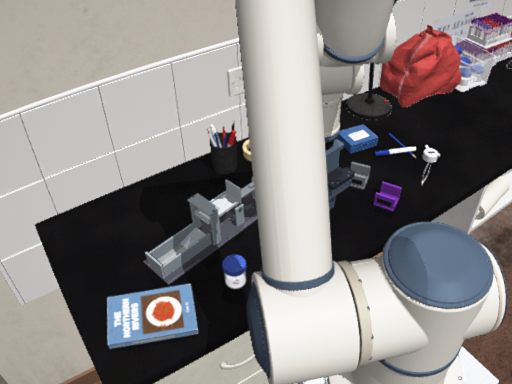

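move_arm(translation=[[0, 0, 0], [0, 0, 0], [0, 0, 0], [0, 0, 0], [0, 0, 0], [0, 0, 0], [0, 0, 0], [0, 0, 0]], dr=[[0, 0, 8.4], [0, 0, 16.8], [0, 0, 25.2], [0, 0, 33.6], [0, 0, 42], [0, 0, 50.4], [0, 0, 58.8], [0, 0, 65.7]])

```text
time_s: 8.85
ee_pos: [0.4294, -0.1196, 0.0825]
orientation: [0.959, 0.283, -0.0, -0.0]
contact_force: [0.8, -0.0, -0.7]
width: 1.0
```

```bash
python3 go.py .4296 -.1196 .010 .567; python3 - <<'E'
from cell import env
import cv2,pickle
d={n:env.camera(n) for n in("top","scene",)};pickle.dump(d,open("cam3.pkl","wb"))
a=cv2.resize(d["top"]["frame"][190:270,240:340,::-1],None,fx=4,fy=4,interpolation=cv2.INTER_CUBIC)
b=cv2.resize(d["scene"]["frame"][150:230,280:380,::-1],None,fx=4,fy=4,interpolation=cv2.INTER_CUBIC)
cv2.imwrite("pics/d5.png",cv2.hconcat([a,b]))
from h import *
print(proj(d["top"],[.4296,-.1196,.026]),proj(d["scene"],[.4296,-.1196,.026]))
E
```

```text
t 8.85 p [ 0.4294 -0.1196  0.0825] psi 0.572861057771023 tilt [-0.0002  0.0001] F [ 0.824  -0.0322 -0.6933] w 0.9998075718180259 q [-0.4056  0.4508  1.924  -0.      0.7671  0.5923]
translation [0.0001 0.0002 0.0725] dr [-0.0111  0.0091  0.3358]
[[275.28472196 222.56693226]] [[310.836376   216.71695629]]
```

View pics/d5.png

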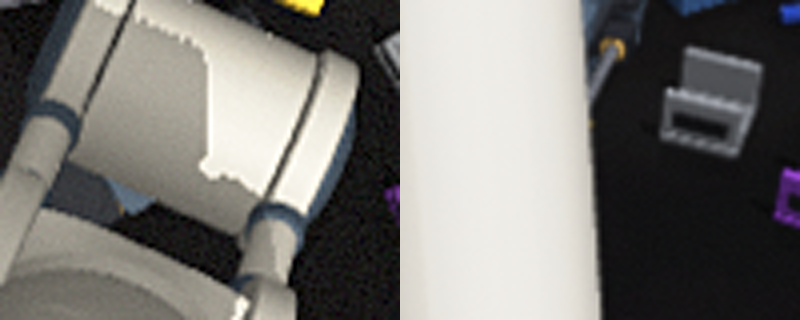

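Both views of the cartridge are hidden by the arm (predicted at top (275,223) and scene (311,217)), so I rely on the known release pose. I'll descend while watching the force, then check the jaw opening.

move_arm(translation=[[0, 0, 0.02], [0, 0, 0.04], [0, 0, 0.055], [0, 0, 0.065], [0, 0, 0.072], [0, 0, 0.072]], dr=[[0, 0, 0.3], [0, 0, 0.3], [0, 0, 0.3], [0, 0, 0.3], [0, 0, 0.3], [0, 0, 0.3]])

```text
time_s: 9.55
ee_pos: [0.4293, -0.1195, 0.0099]
orientation: [0.96, 0.281, -0.0, -0.0]
contact_force: [-0.6, 1.0, 0.5]
width: 1.0
```

move_arm(translation=[[0, 0, 0], [0, 0, 0], [0, 0, 0], [0, 0, 0], [0, 0, 0], [0, 0, 0], [0, 0, 0], [0, 0, 0]], dr=[[0, 0, 0], [0, 0, 0], [0, 0, 0], [0, 0, 0], [0, 0, 0], [0, 0, 0], [0, 0, 0], [0, 0, 0]], jaw=1, newtons=20)

```text
time_s: 10.35
ee_pos: [0.4296, -0.1196, 0.0103]
orientation: [0.96, 0.28, 0.0, 0.0]
contact_force: [0.2, -1.3, 0.9]
width: 0.415
```

move_arm(translation=[[0, 0, -0.015], [0, 0, -0.04], [0, 0, -0.07], [0, 0, -0.1], [0, 0, -0.13], [0, 0, -0.145], [0, 0, -0.145]], dr=[[0, 0, 0], [0, 0, 0], [0, 0, 0], [0, 0, 0], [0, 0, 0], [0, 0, 0], [0, 0, 0]])

```text
time_s: 11.05
ee_pos: [0.4304, -0.12, 0.1569]
orientation: [0.96, 0.28, 0.001, 0.001]
contact_force: [-0.4, 0.1, -2.4]
width: 0.416
```

```bash
python3 go.py .5551 .0642 .155 1.785
```

```text
t 11.05 p [ 0.4304 -0.12    0.1569] psi 0.5685363104794551 tilt [ 0.0032 -0.0014] F [-0.4218  0.1465 -2.4347] w 0.4162356655573375 q [-0.4056  0.3228  1.8428 -0.      0.9726  0.5967]
translation [ 0.2042 -0.0881  0.002 ] dr [  0.2097   0.0028 -69.6983]
```

move_arm(translation=[[0.02, -0.01, 0], [0.05, -0.02, 0], [0.075, -0.033, 0], [0.1, -0.044, 0], [0.13, -0.055, 0], [0.155, -0.067, 0], [0.18, -0.078, 0], [0.204, -0.088, 0]], dr=[[0, 0, -8], [0, 0, -16], [0, 0, -24.5], [0, 0, -33], [0, 0, -41.5], [0, 0, -50], [0, 0, -58], [0, 0, -66]])

```text
time_s: 11.85
ee_pos: [0.5539, 0.0656, 0.1536]
orientation: [0.65, 0.76, -0.001, -0.001]
contact_force: [0.0, -0.2, -1.5]
width: 0.411
```

move_arm(translation=[[0, 0, 0], [0, 0, 0], [0, 0, 0], [0, 0, 0]], dr=[[0, 0, -3.7], [0, 0, -3.7], [0, 0, -3.7], [0, 0, -3.7]])

```text
time_s: 12.25
ee_pos: [0.5536, 0.0639, 0.1547]
orientation: [0.628, 0.778, -0.0, -0.0]
contact_force: [-0.2, -0.1, -1.6]
width: 0.416
```

```bash
python3 go.py .5551 .0642 .12 1.785; python3 - <<'E'
from cell import env
import cv2,pickle
d={n:env.camera(n) for n in("top","scene",)};pickle.dump(d,open("cam4.pkl","wb"))
a=cv2.resize(d["top"]["frame"][140:220,130:290,::-1],None,fx=5,fy=5,interpolation=cv2.INTER_CUBIC)
b=cv2.resize(d["scene"]["frame"][130:250,140:300,::-1],None,fx=5,fy=5,interpolation=cv2.INTER_CUBIC)
cv2.imwrite("pics/t6.png",a);cv2.imwrite("pics/s6.png",b)
E
```

```text
t 12.25 p [0.5536 0.0639 0.1547] psi 1.7825431256671278 tilt [-0.001  -0.0001] F [-0.1549 -0.1429 -1.5966] w 0.4159521843134987 q [ 0.0079  0.466   1.5857 -0.0001  1.0908 -0.2039]
translation [-0.0001  0.0016  0.0347] dr [-0.0563 -0.0079 -0.1408]
```

View pics/t6.png

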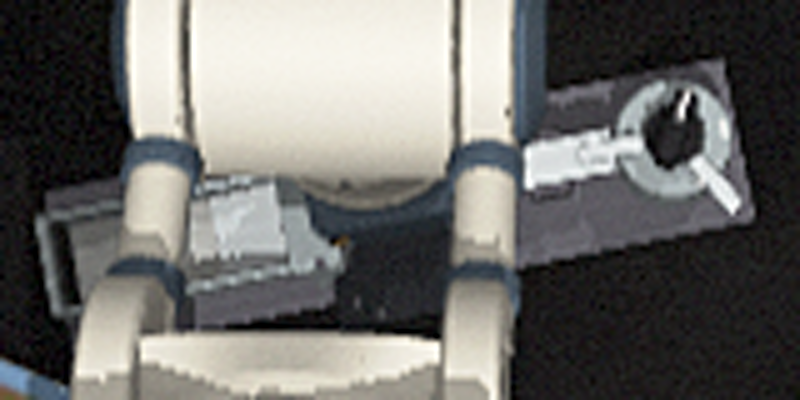

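View pics/s6.png

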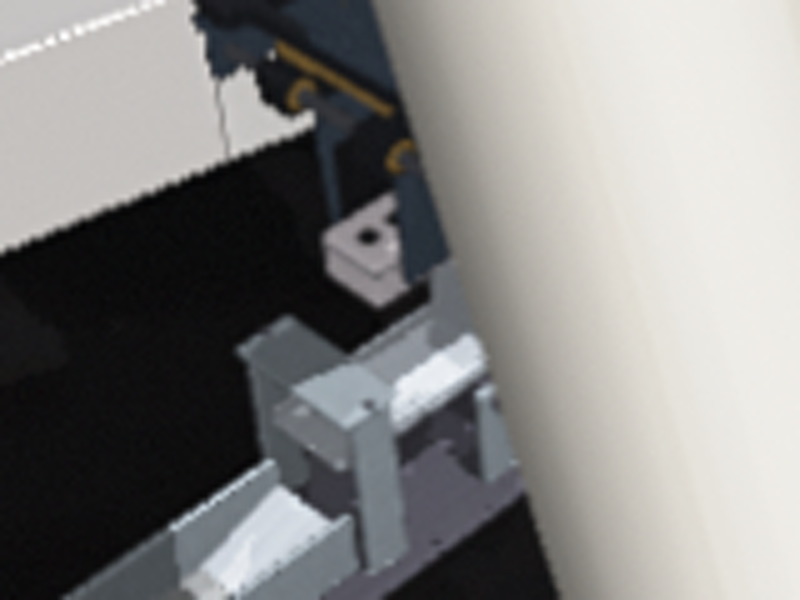

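```bash
python3 - <<'E'
import pickle
from h import *
np.set_printoptions(precision=1,suppress=True)
d=pickle.load(open("cam4.pkl","rb"));c=d["scene"]
th=1.7825;u=np.array([np.cos(th),np.sin(th)]);v=np.array([-u[1],u[0]])
p=np.array([.5536,.0639]);zb=.1547-.0103
W=lambda a,b,z:np.r_[p+a*u+b*v,z]
pr=lambda X:(proj(c,X)-[140,130]+.5)*5-.5
print("cart far(-v) top/bot, near(+v) top/bot",pr([W(.031,-.019,zb+.026),W(.031,-.019,zb),W(.031,.019,zb+.026),W(.031,.019,zb)]),"septum",pr([W(.0187,0,zb+.026)]))
th=1.785;u=np.array([np.cos(th),np.sin(th)]);v=np.array([-u[1],u[0]]);p=np.array([.5432,.1189])
print("hood corners",pr([W(.017,-.04,.113),W(.017,.04,.113),W(-.017,.04,.113),W(-.017,-.04,.113)]))
# detected hood corners first scene image, scale 4.5 off (140,155)
q=(np.array([(213,203),(318,270),(353,250),(260,172)])+.5)/4.5-.5+[140,155]
r=ray(c,q,.113);print((r*1000),r.mean(0)*1000)
E
```

```text
cart far(-v) top/bot, near(+v) top/bot [[318.6 232.6]
 [324.  275.1]
 [372.8 268.7]
 [377.5 311.5]] septum [[365.5 237.9]]
hood corners [[233.2 346.7]
 [343.7 426.8]
 [398.6 389.4]
 [287.4 311.9]]
[[575.2 143.9 113. ]
 [499.  122.8 113. ]
 [501.6 100.7 113. ]
 [582.7 111.7 113. ]] [539.6 119.8 113. ]
```

```bash
cat > ov.py <<'E'
import pickle,sys
from h import *
d=pickle.load(open("cam0.pkl","rb"))
th=1.785;u=np.array([np.cos(th),np.sin(th)]);v=np.array([-u[1],u[0]]);p=np.array([.5551,.0642])
W=lambda a,b,z:np.r_[p+a*u+b*v,z]
polys=[[W(39,-40,113),W(39,40,113),W(73,40,113),W(73,-40,113)]if 0 else [W(.039,-.04,.113),W(.039,.04,.113),W(.073,.04,.113),W(.073,-.04,.113)],
 [W(-.039,-.023,.072),W(-.039,.023,.072),W(.039,.023,.072),W(.039,-.023,.072)]]
for n,(x0,y0,x1,y1),s in(("top",(165,145,255,215),8),("scene",(180,185,260,255),8)):
    c=d[n];im=cv2.resize(c["frame"][y0:y1,x0:x1,::-1],None,fx=s,fy=s,interpolation=cv2.INTER_CUBIC)
    for q,col in zip(polys,((0,0,255),(0,160,0))):
        a=(proj(c,q)-[x0,y0]+.5)*s-.5
        cv2.polylines(im,[np.int32(np.round(a))],True,col,1)
    cv2.imwrite(f"pics/ov_{n}.png",im)
E
python3 ov.py
```

```text
(no output)
```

View pics/ov_top.png

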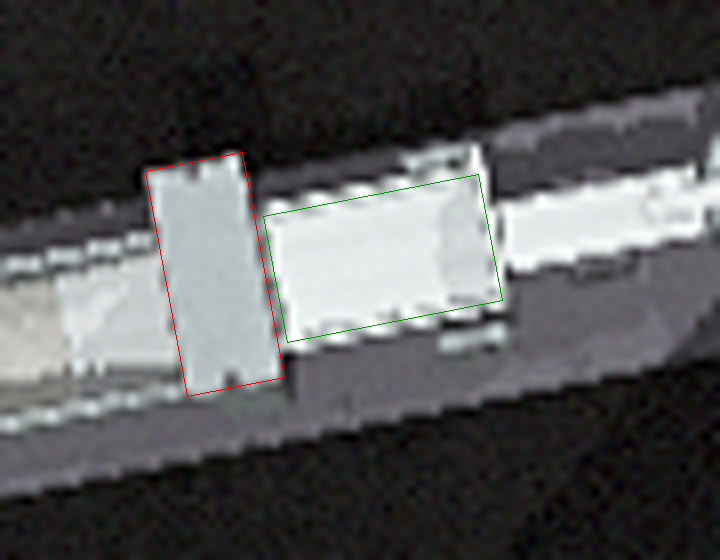

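View pics/ov_scene.png

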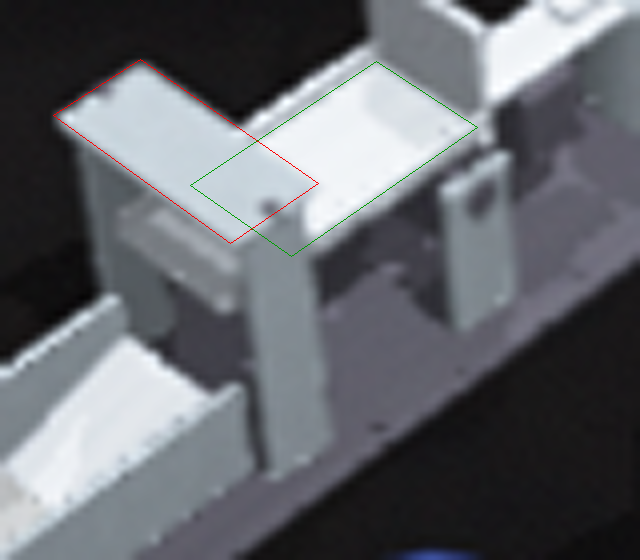

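The overlay matches the hood and seat in the top view to about 1 crop px; in the scene view it is about 1 image px off, which is within calibration. I'll lower the cartridge over the seat.

move_arm(translation=[[0, 0.0016, 0.005], [0, 0.0016, 0.02], [0, 0.0016, 0.035], [0, 0.0016, 0.045], [0, 0.0016, 0.055], [0, 0.0016, 0.062], [0, 0.0016, 0.062], [0, 0.0016, 0.062]], dr=[[0, 0, 0], [0, 0, 0], [0, 0, 0], [0, 0, 0], [0, 0, 0], [0, 0, 0], [0, 0, 0], [0, 0, 0]])

```text
time_s: 13.15
ee_pos: [0.5558, 0.0647, 0.0935]
orientation: [0.627, 0.779, 0.0, 0.0]
contact_force: [-0.0, -0.2, -1.5]
width: 0.415
```

```bash
python3 go.py .5551 .0642 .0823 1.785; python3 - <<'E'
from cell import env
import cv2,pickle
d={n:env.camera(n) for n in("scene",)};pickle.dump(d,open("cam5.pkl","wb"))
b=cv2.resize(d["scene"]["frame"][150:230,180:260,::-1],None,fx=7,fy=7,interpolation=cv2.INTER_CUBIC)
cv2.imwrite("pics/s7.png",b)
E
```

```text
t 13.15 p [0.5558 0.0647 0.0935] psi 1.7849503319152105 tilt [0.0002 0.    ] F [-0.0327 -0.1944 -1.4813] w 0.4151000894727866 q [ 0.0092  0.55    1.6407  0.      0.9507 -0.2049]
translation [-0.0004 -0.0008  0.0112] dr [ 0.0136  0.0025 -0.0028]
```

View pics/s7.png

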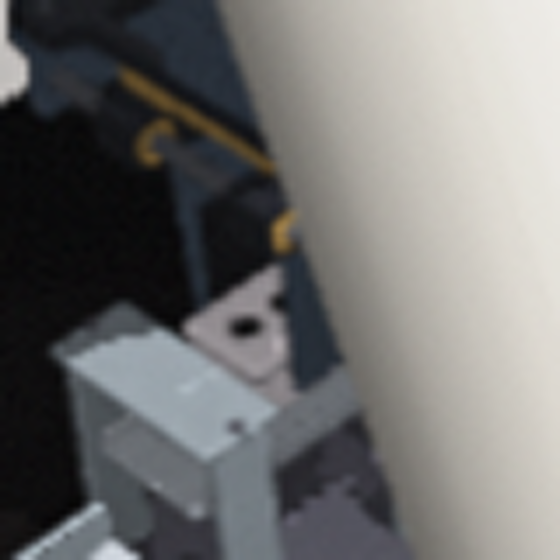

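move_arm(translation=[[0, -0.0008, 0.002], [0, -0.0008, 0.004], [0, -0.0008, 0.006], [0, -0.0008, 0.008], [0, -0.0008, 0.008], [0, -0.0008, 0.008]], dr=[[0, 0, 0], [0, 0, 0], [0, 0, 0], [0, 0, 0], [0, 0, 0], [0, 0, 0]])

```text
time_s: 13.8
ee_pos: [0.5549, 0.0646, 0.0852]
orientation: [0.627, 0.779, -0.0, -0.0]
contact_force: [0.5, 0.7, -1.7]
width: 0.412
```

move_arm(translation=[[0, 0, 0.001], [0, 0, 0.002], [0, 0, 0.0025], [0, 0, 0.0025]], dr=[[0, 0, 0], [0, 0, 0], [0, 0, 0], [0, 0, 0]])

```text
time_s: 14.2
ee_pos: [0.5548, 0.0646, 0.0827]
orientation: [0.627, 0.779, -0.0, -0.0]
contact_force: [-1.0, -0.1, -1.9]
width: 0.418
```

move_arm(translation=[[0, 0, 0.0005], [0, 0, 0.001], [0, 0, 0.001]], dr=[[0, 0, 0], [0, 0, 0], [0, 0, 0]])

```text
time_s: 14.5
ee_pos: [0.555, 0.0646, 0.0822]
orientation: [0.627, 0.779, 0.0, 0.0]
contact_force: [-1.8, 0.3, 6.2]
width: 0.414
```

move_arm(translation=[[0, 0, -0.0005], [0, 0, -0.0005], [0, 0, -0.0005], [0, 0, -0.0005], [0, 0, -0.0005], [0, 0, -0.0005]], dr=[[0, 0, 0], [0, 0, 0], [0, 0, 0], [0, 0, 0], [0, 0, 0], [0, 0, 0]], jaw=0)

```text
time_s: 15.1
ee_pos: [0.5548, 0.0645, 0.0822]
orientation: [0.627, 0.779, -0.0, -0.0]
contact_force: [0.7, 0.4, 0.3]
width: 0.911
```

move_arm(translation=[[0, 0, -0.01], [0, 0, -0.03], [0, 0, -0.06], [0, 0, -0.08], [0, 0, -0.1], [0, 0, -0.1]], dr=[[0, 0, 0], [0, 0, 0], [0, 0, 0], [0, 0, 0], [0, 0, 0], [0, 0, 0]])

```text
time_s: 15.7
ee_pos: [0.5563, 0.0646, 0.1855]
orientation: [0.627, 0.779, 0.001, 0.002]
contact_force: [0.9, 1.0, -0.8]
width: 0.997
```

```bash
python3 go.py .5872 -.083 .15 2.832
```

```text
t 15.7 p [0.5563 0.0646 0.1855] psi 1.7850161135348224 tilt [0.0047 0.    ] F [ 0.8992  1.0095 -0.7572] w 0.9974565745118038 q [ 0.0089  0.4306  1.5483 -0.      1.158  -0.2053]
translation [-0.1507 -0.0013  0.0356] dr [  0.2103   0.1894 -59.9875]
```

move_arm(translation=[[-0.02, 0, 0], [-0.045, 0, 0], [-0.07, 0, 0], [-0.095, 0, 0], [-0.12, 0, 0], [-0.14, 0, 0], [-0.15, 0, 0.01], [-0.15, 0, 0.02]], dr=[[0, 0, -8], [0, 0, -16], [0, 0, -24], [0, 0, -32], [0, 0, -40], [0, 0, -48], [0, 0, -56], [0, 0, -60]])

```text
time_s: 16.5
ee_pos: [0.587, -0.0835, 0.1619]
orientation: [0.152, 0.988, -0.0, 0.0]
contact_force: [-0.2, 0.2, -0.1]
width: 1.001
```

```bash
python3 - <<'E'
from cell import env
import cv2,pickle
d={n:env.camera(n) for n in("top","scene",)};pickle.dump(d,open("cam6.pkl","wb"))
a=cv2.resize(d["top"]["frame"][130:220,130:290,::-1],None,fx=5,fy=5,interpolation=cv2.INTER_CUBIC)
b=cv2.resize(d["scene"]["frame"][130:250,140:300,::-1],None,fx=5,fy=5,interpolation=cv2.INTER_CUBIC)
cv2.imwrite("pics/t8.png",a);cv2.imwrite("pics/s8.png",b)
E
python3 go.py .5872 -.083 .10 2.832
```

```text
t 16.6 p [ 0.5858 -0.0822  0.1609] psi 2.8327843771234202 tilt [-0.0025  0.0006] F [ 0.2311 -0.2267  0.081 ] w 1.001815531303763 q [-0.2403  0.5032  1.4924  0.      1.1486 -1.5023]
translation [-0.0018 -0.0003  0.0609] dr [-0.01   -0.1497  0.045 ]
```

View pics/t8.png

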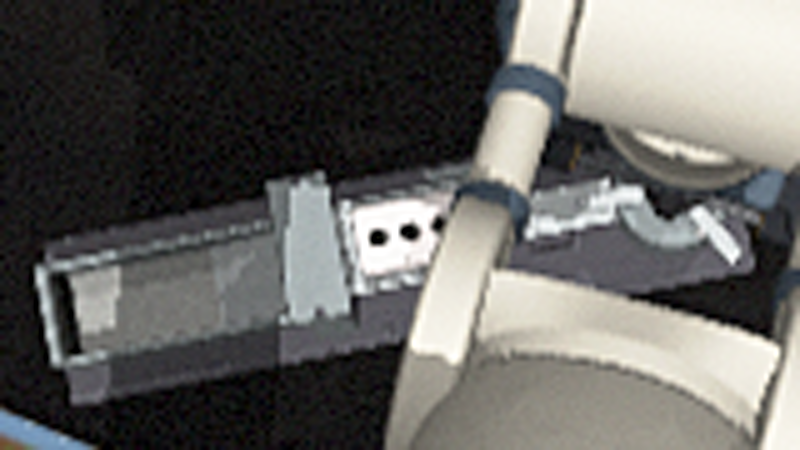

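View pics/s8.png

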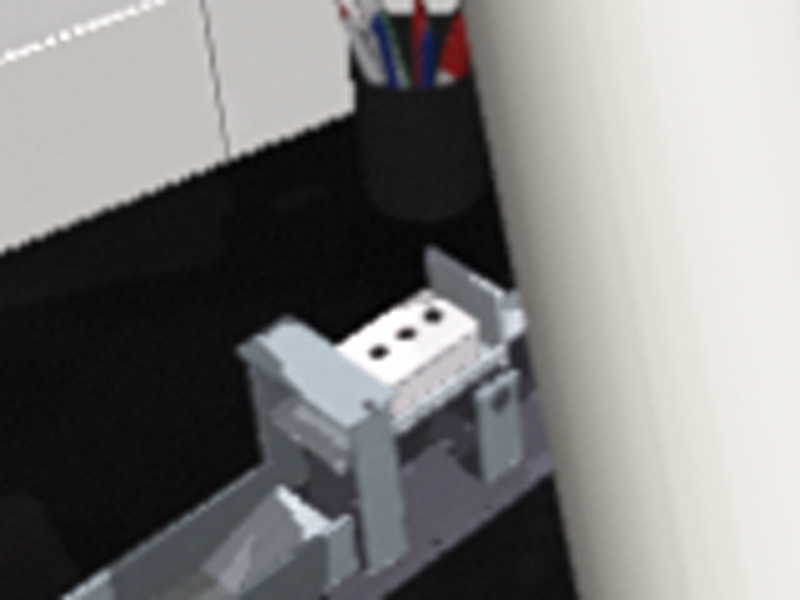

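The cartridge lies flat in the seat channel between hood and backstop (top-view septa at crop (377,237), (408,231), (437,226)). I'll check the offset numerically, along with the knob's bar direction.

```bash
python3 - <<'E'
import pickle
from h import *
np.set_printoptions(precision=4,suppress=True)
c=pickle.load(open("cam6.pkl","rb"))["top"]
r=ray(c,(np.array([(377,237),(408,231),(437,226)])+.5)/5-.5+[130,130],.098)
u=np.array([np.cos(1.785),np.sin(1.785)]);print(r,(r.mean(0)[:2]-[.5551,.0642])@u)
c=pickle.load(open("cam0.pkl","rb"))["top"]
b=ray(c,(np.array([(270,92),(254,165)])+.5)/12-.5+[245,150],.103);e=b[0]-b[1];print(b,np.arctan2(e[1],e[0]),"expected",1.785+np.radians(240)-2*np.pi)
s=12;x0,y0=245,150
im=cv2.resize(c["frame"][150:190,245:290,::-1],None,fx=s,fy=s,interpolation=cv2.INTER_CUBIC)
im=cv2.convertScaleAbs(im,alpha=2.5,beta=10)
a=-.309;d=np.array([np.cos(a),np.sin(a)]);n=np.array([-d[1],d[0]]);k=np.array([.5872,-.083])
P=[np.r_[k+i*.022*d+j*.007*n,.103] for i,j in((1,1),(1,-1),(-1,-1),(-1,1))]
cv2.polylines(im,[np.int32(np.round((proj(c,P)-[x0,y0]+.5)*s-.5))],True,(0,0,255),1)
cv2.imwrite("pics/selov.png",im)
E
```

```text
[[0.5508 0.0828 0.098 ]
 [0.5545 0.0656 0.098 ]
 [0.5576 0.0495 0.098 ]] 0.0019039166039200328
[[ 0.6093 -0.0897  0.103 ]
 [ 0.592  -0.0862  0.103 ]] -0.19900213127025917 expected -0.30939510239319556
```

View pics/selov.png

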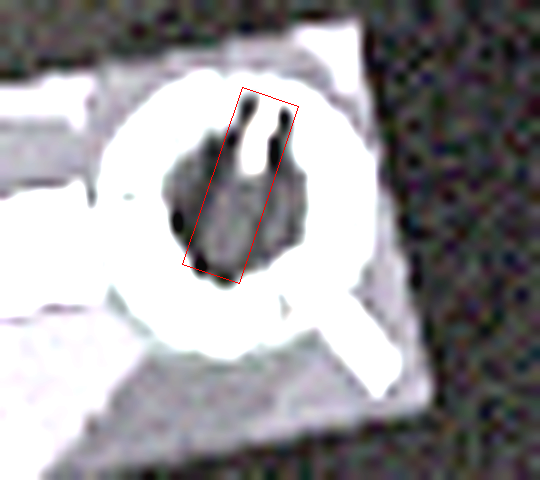

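```bash
python3 go.py .5872 -.0838 .086 2.842
```

```text
t 16.6 p [ 0.5858 -0.0822  0.1609] psi 2.8327843771234202 tilt [-0.0025  0.0006] F [ 0.2311 -0.2267  0.081 ] w 1.001815531303763 q [-0.2403  0.5032  1.4924  0.      1.1486 -1.5023]
translation [-0.002  -0.0011  0.0749] dr [-0.0092 -0.1497 -0.528 ]
```

move_arm(translation=[[-0.001, -0.001, 0], [-0.001, -0.001, 0.015], [-0.001, -0.001, 0.03], [-0.001, -0.001, 0.045], [-0.001, -0.001, 0.06], [-0.001, -0.001, 0.068], [-0.001, -0.001, 0.075], [-0.001, -0.001, 0.075]], dr=[[0, 0, -0.5], [0, 0, -0.5], [0, 0, -0.5], [0, 0, -0.5], [0, 0, -0.5], [0, 0, -0.5], [0, 0, -0.5], [0, 0, -0.5]])

```text
time_s: 17.4
ee_pos: [0.5872, -0.0831, 0.0869]
orientation: [0.15, 0.989, 0.0, -0.0]
contact_force: [-0.4, 0.3, 0.3]
width: 1.0
```

move_arm(translation=[[0, 0, 0], [0, 0, 0], [0, 0, 0], [0, 0, 0], [0, 0, 0], [0, 0, 0], [0, 0, 0], [0, 0, 0]], dr=[[0, 0, 0], [0, 0, 0], [0, 0, 0], [0, 0, 0], [0, 0, 0], [0, 0, 0], [0, 0, 0], [0, 0, 0]], jaw=1, newtons=10)

```text
time_s: 18.2
ee_pos: [0.5874, -0.0833, 0.0873]
orientation: [0.15, 0.989, 0.0, 0.0]
contact_force: [0.1, -0.1, -0.3]
width: 0.331
```

```bash
python3 go.py .5872 -.0838 .086 1.785
```

```text
t 18.2 p [ 0.5874 -0.0833  0.0873] psi 2.840862227626209 tilt [0. 0.] F [ 0.1124 -0.1097 -0.3069] w 0.3312377285766405 q [-0.2415  0.5959  1.5601  0.      0.9856 -1.5116]
translation [ 0.     -0.0006  0.0013] dr [ 0.0008 -0.0002 60.4964]
```

move_arm(translation=[[0, 0, 0], [0, 0, 0], [0, 0, 0], [0, 0, 0], [0, 0, 0]], dr=[[0, 0, 0], [0, 0, 0], [0, 0, 0], [0, 0, 0], [0, 0, 0]])

```text
time_s: 18.7
ee_pos: [0.5874, -0.0832, 0.0873]
orientation: [0.15, 0.989, 0.0, -0.0]
contact_force: [0.3, -0.0, -1.1]
width: 0.156
```

move_arm(translation=[[0, 0, 0], [0, 0, 0], [0, 0, 0], [0, 0, 0], [0, 0, 0], [0, 0, 0], [0, 0, 0], [0, 0, 0]], dr=[[0, 0, 7.5], [0, 0, 15], [0, 0, 22.5], [0, 0, 30], [0, 0, 37.5], [0, 0, 45], [0, 0, 52.5], [0, 0, 59.5]])

```text
time_s: 19.5
ee_pos: [0.5879, -0.0828, 0.0873]
orientation: [0.623, 0.782, 0.001, 0.0]
contact_force: [3.4, 5.5, -2.1]
width: 0.152
```

move_arm(translation=[[0, 0, 0], [0, 0, 0], [0, 0, 0], [0, 0, 0], [0, 0, 0], [0, 0, 0]], dr=[[0, 0, 1], [0, 0, 1], [0, 0, 1], [0, 0, 1], [0, 0, 1], [0, 0, 1]])

```text
time_s: 20.1
ee_pos: [0.5879, -0.0828, 0.0873]
orientation: [0.628, 0.779, 0.001, 0.0]
contact_force: [4.3, 5.9, -2.1]
width: 0.148
```

move_arm(translation=[[0, 0, 0], [0, 0, 0], [0, 0, 0], [0, 0, 0], [0, 0, 0]], dr=[[0, 0, 0], [0, 0, 0], [0, 0, 0], [0, 0, 0], [0, 0, 0]], jaw=0)

```text
time_s: 20.6
ee_pos: [0.5873, -0.0833, 0.0873]
orientation: [0.628, 0.779, -0.0, -0.0]
contact_force: [0.0, -0.4, -0.9]
width: 0.56
```

move_arm(translation=[[0, 0, 0], [0, 0, -0.02], [0, 0, -0.05], [0, 0, -0.08], [0, 0, -0.11], [0, 0, -0.14], [0, 0, -0.16], [0, 0, -0.16]], dr=[[0, 0, 0], [0, 0, 0], [0, 0, 0], [0, 0, 0], [0, 0, 0], [0, 0, 0], [0, 0, 0], [0, 0, 0]])

```text
time_s: 21.4
ee_pos: [0.5887, -0.0836, 0.2503]
orientation: [0.627, 0.779, 0.001, 0.002]
contact_force: [0.4, -0.1, 0.3]
width: 1.0
```

```bash
cat > look.py <<'E'
import sys
from cell import env
import cv2,pickle
k=sys.argv[1]
d={n:env.camera(n) for n in("top","scene",)};pickle.dump(d,open(f"cam{k}.pkl","wb"))
a=cv2.resize(d["top"]["frame"][130:220,130:290,::-1],None,fx=5,fy=5,interpolation=cv2.INTER_CUBIC)
cv2.imwrite(f"pics/t{k}.png",a);cv2.imwrite(f"pics/s{k}.png",d["scene"]["frame"][:,:,::-1])
E
python3 look.py 9; python3 go.py .45 -.25 .25 1.785
```

```text
t 21.5 p [ 0.5873 -0.0833  0.2472] psi 1.784943414186244 tilt [ 0.0003 -0.0001] F [0.5316 0.8184 0.2129] w 0.9959904061435042 q [-0.2415  0.4183  1.3813  0.      1.3416 -0.4556]
translation [-0.1337 -0.1696 -0.0028] dr [ 0.0178  0.0082 -0.0032]
```

View pics/t9.png

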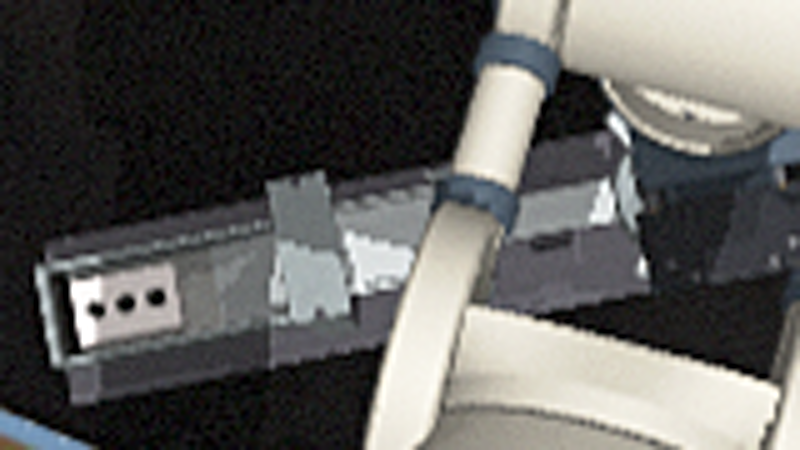

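View pics/s9.png

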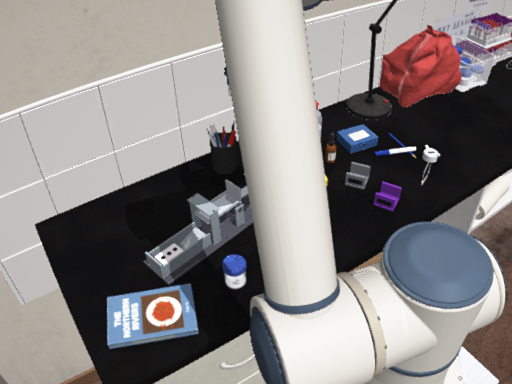

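The cartridge is in the bay (top crop septa (95,308) to (156,297)). I'll move aside to see the selector and tray.

move_arm(translation=[[-0.03, -0.03, 0], [-0.06, -0.06, 0], [-0.09, -0.09, 0], [-0.12, -0.12, 0], [-0.15, -0.15, 0], [-0.18, -0.18, 0], [-0.21, -0.18, 0], [-0.24, -0.18, 0]], dr=[[0, 0, 0], [0, 0, 0], [0, 0, 0], [0, 0, 0], [0, 0, 0], [0, 0, 0], [0, 0, 0], [0, 0, 0]])

```text
time_s: 22.3
ee_pos: [0.4613, -0.3572, 0.2462]
orientation: [0.628, 0.778, 0.0, -0.001]
contact_force: [0.1, 0.9, 0.7]
width: 1.001
```

```bash
python3 look.py 10; python3 go.py .45 -.25 .25 1.785; python3 - <<'E'
import pickle,cv2
from h import *
d=pickle.load(open("cam10.pkl","rb"))
c=d["top"];s=12;x0,y0=245,150
im=cv2.resize(c["frame"][150:190,245:290,::-1],None,fx=s,fy=s,interpolation=cv2.INTER_CUBIC)
im=cv2.convertScaleAbs(im,alpha=2.5,beta=10)
a=-.309-1.047;q=np.array([np.cos(a),np.sin(a)]);n=np.array([-q[1],q[0]]);k=np.array([.5872,-.0838])
P=[np.r_[k+i*.022*q+j*.007*n,.103] for i,j in((1,1),(1,-1),(-1,-1),(-1,1))]
cv2.polylines(im,[np.int32(np.round((proj(c,P)-[x0,y0]+.5)*s-.5))],True,(0,0,255),1)
cv2.imwrite("pics/selov2.png",im)
# cartridge in bay: bay z=.021 centre, top .034 ; end wall etc.
r=ray(c,(np.array([(95,308),(125,302),(156,297)])+.5)/5-.5+[130,130],.034)
u=np.array([np.cos(1.785),np.sin(1.785)]);v=np.array([-u[1],u[0]])
print("cart station x,y",[( (p[:2]-[.5872,-.0830])@u-.125,(p[:2]-[.5872,-.0830])@v) for p in r])
E
```

```text
t 22.4 p [ 0.4623 -0.359   0.2457] psi 1.7825814844312946 tilt [-0.001   0.0003] F [-0.0036 -0.1261  0.1355] w 1.0043327060635256 q [-0.762   0.4088  1.4019 -0.0005  1.3318 -0.9736]
translation [ 0.1091  0.0109 -0.0043] dr [-0.0516 -0.027  -0.1386]
cart station x,y [(np.float64(0.21808784086284383), np.float64(0.00010181051356792263)), (np.float64(0.20024702541489275), np.float64(4.593604878603783e-05)), (np.float64(0.18193585939027818), np.float64(0.0006811683897498317))]
```

View pics/t10.png

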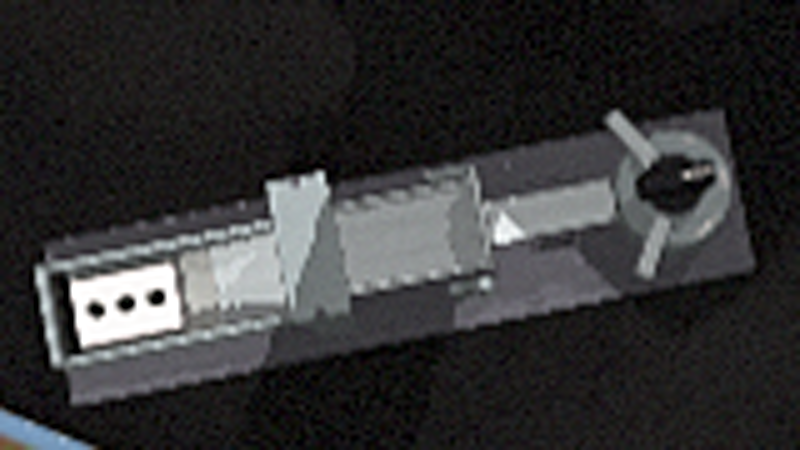

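View pics/selov2.png

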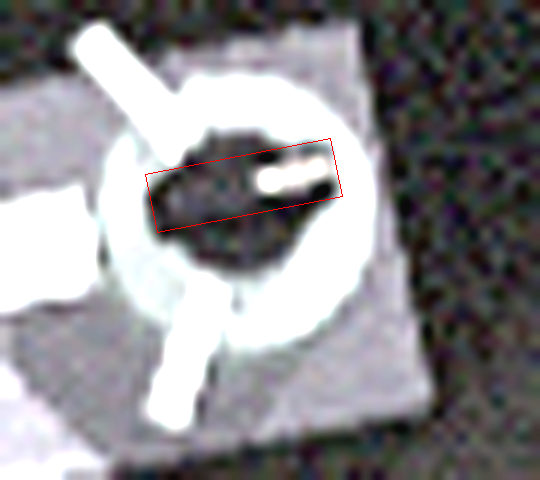

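View pics/s10.png

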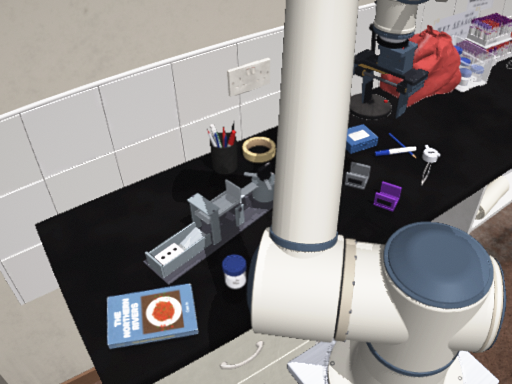

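The top view shows the cartridge flat in the bay at crop (125,302), the tray level again at (405,245), and the selector bar within a few degrees of the predicted two-pip outline. Nothing is touching the robot. Handing in.

```bash
python3 - <<'E'
from cell import env
print(env.sign_off())
E
```

```text
the job is handed in; nothing more can be done
None
```

The cartridge is in the receiving bay, the selector is at the two pips and the job is handed in at about 22.4 s of the 72 s allowed. No verdict was reported.

**What I did:**
- I took the cartridge by its ends from the grey dock, stood it on the bench and released it.
- I took it again across its width, with the jaw opening at about 38 mm, and set it on the seat about 2 mm from the centre.
- I turned the selector one click clockwise, released it, and moved the arm clear.

**Last checks:**
- **Cartridge:** it lies flat in the bay, on the station's centreline, about 9 mm short of the bumper.
- **Tray:** it looks level again in the top view.
- **Selector:** the bar matches the predicted two-pip outline to within a few degrees.
- **Bystanders:** the arm never went low near the beaker, dropper bottle or jar. The jar and dropper bottle look unmoved in the last scene picture. The beaker is hidden there, and I took no full overhead picture at the end.

**Not confirmed or in disagreement:**
- The arm hid the cartridge from both cameras while it stood on the bench. I judged that step only from contact force and jaw opening.
- I did not see the tray tip; I only saw the cartridge in the bay afterwards.
- The two cameras differed by about 1 pixel (about 2 mm) on the hood's position, which is within calibration.
- There was a brief 19 N downward press when I stood the cartridge on the bench.

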